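# Put the mug on the warmer and switch it on under its splash guard

### The job

Stand the white enamel mug upright in the middle of the round mug warmer's metal plate, setting it down gently. Then lift the orange splash guard on the switch box well up, flip the small black-tipped switch all the way over from the red dot to the green dot, and lower the guard again until it is fully shut over the switch. Leave the two egg cups on the shelf, the flower pot and the teaspoon where they are.

Things in the scene. Friction and masses are not known exactly. Their poses are not given: they have to be found in the camera images.
- mug: hollow white enamel mug, blue rim, 80 mm across, 80 mm tall, 0.18 kg; wall 4 mm at the rim on the side away from the handle (up to 10 mm elsewhere), floor 8 mm. Origin under it, z up; the round wall is centred 13 mm towards +y, the handle (8 mm thick) points to -y, out to y = -54 mm. The rim can be pinched there, where the wall's outer face is at y = +53 mm
- mug_foot (a point): centre of the underside of the mug's round body
- mug_rim (a point): centre of the mug's mouth, 80 mm above its foot
- mug_warmer: low black round mug warmer, 124 mm across, fixed to the worktop, with a flat bright metal plate 100 mm across on top; origin at the centre of its underside
- warmer_top (a point): centre of the warmer's metal plate, on its surface, 24.5 mm above the worktop
- switch_stand: fixed wooden stand 200 mm wide (y), front turned to the robot's right: a grey switch box 112 mm wide, its face sloping 30 degrees and rising to the back, and a shelf board above (x 45 to 130, z 250 to 264 mm, full width). Origin under its middle; x to its back, y to its left, z up. Face: from the hinge at (45, 0, 115) mm down to its front edge at (-33, 0, 70) mm, normal (-0.5, 0, 0.866)
- guard_hinge (a point): middle of the guard's hinge line at the upper edge of the sloping face; the line runs along the stand's y axis. A tool leaning 30 to 45 degrees, its wrist towards the front (-x) of the stand, clears the shelf and the raised guard
- guard (a joint): orange splash guard with a clear pane, a hood 92 mm wide, 88 mm long, 33 mm high over the switch: 0 is shut (may start up to 0.25 ajar), grows as its lower front edge is lifted up and back, to its stop at 1.7, about square to the face, leaning over the switch so that a vertical tool has no room. Stiff hinge (0.6 N at the knob): stays wherever it is left, so push it fully down to shut
- guard_knob (a point): centre of the orange knob on the guard's lower front edge: a cylinder 18 mm in diameter, 14 mm long, axis along the stand's y; pinch it across its flat ends (14 mm), it can turn between the fingers. Shut, it lies 107 mm down the slope from the hinge and 23 mm off the face, 17 mm past the face's edge; it moves on a circle of 109 mm radius about the hinge line, up and back
- toggle (a joint): angle of the switch lever: 0 is off (leaning 0.45 rad to the left, +y of the stand, towards the red dot), 0.9 is fully on (0.45 rad to the right, -y, towards the green dot). It swings sideways along the stand's y axis and stays where it is left; about 1.3 N at its tip moves it
- toggle_pivot (a point): pivot of the switch lever, on the sloping face, 45 mm down the slope from the hinge
- toggle_tip (a point): centre of the black ball (14 mm across) at the lever's end, 20 mm from its pivot; it travels about 17 mm to the right (-y of the stand)
- egg_cup_wood: wooden egg cup, 47 mm across, 57 mm tall, loose on the shelf of the stand; origin under it. Leave it
- egg_cup_blue: blue egg cup, 46 mm across, 53 mm tall, loose on the shelf of the stand; origin under it. Leave it
- seedling_pot: small empty terracotta flower pot, 72 mm across, 60 mm tall, at the back, right of the stand; origin under it. Leave it
- teaspoon: metal teaspoon, 139 mm long, lying on the worktop in front of the stand, at the middle; origin under its middle. Leave it

How it is judged:
By the outcome, as a careful person would: the job done as asked, in the order asked, and still so for the second after the job is handed in, with the robot touching nothing.
It also fails if it takes over 72 s, if anything falls off the work surface, if the arm or the gripper's body presses on something with over 40 N, if the wrist force passes 120 N, or if a joint passes its speed limit or range.

### The arm

A 6-joint arm with a two-finger parallel gripper is mounted at the origin on a cart in front of the work surface, level with it; the furniture and walls round the work are solid. World frame = base frame: x ahead of the robot, y to its left, z up, the work surface at z = 0. Lengths are in m, angles in rad, forces in N, time in s.
With the tool pointing down it reaches from about 0.4 to 0.925 m from the base axis. Payload 12.5 kg.
Tool frame: the origin (TCP) lies midway between the tips of the shut fingers; the grasp point (between the pads) lies 19 mm behind it (arm.hold_point_z is the distance from the TCP to the grasp point, in m); z points along the fingers, y is the line along which they close (so a half turn about z gives the same grasp; the last joint's range is limited). The gripper opens to 95 mm and grips with 3 to 60 N. Pads are 20 mm wide; open, the fingers measure 119 mm over their backs; the gripper's body (75 mm by 180 mm) begins 59 mm behind the grasp point.
Start: joints at [1.136, 0.491, 1.559, -0, 1.092, -0.106], TCP at [0.202, 0.592, 0.215] pointing down, gripper open.
Joint ranges: [-3.1, 3.1], [-0.84, 2.19], [0.05, 2.79], [-1.13, 4.28], [0.06, 2.93], [-2.69, 2.69]. Speed limits (rad/s): [2.22, 2.22, 2.79, 3.14, 3.14, 3.14].

### API

Orientations are given as a unit quaternion [w, x, y, z].
In Python, from rig import arm gives the robot as it stands. The module is installed in compiled form; this text tells all that it offers. Calls block until the motion is done:
- arm.move_pose(position, orientation): joint-space move of the TCP to a pose.
- arm.movel(position, orientation=None, feed=0.15, max_force=None): straight line of the TCP; orientation=None keeps the orientation; feed is the mean speed in m/s. With max_force (N) it stops when the force on the tool has changed by that much, and returns True; else False.
- arm.goto_joints(angles): joint-space move.
- arm.grip(opening): opening from 0.0 (shut) to 1.0 (fully open); the grip force is fixed at half the most; returns when the fingers have stopped.
- arm.dwell(seconds).
- arm.inverse_kinematics(position, orientation): joint angles nearest the present ones, or None.
- arm.get_state(): the state.
- arm.capture(name): name is "scene" or "top" or "wrist"; returns a dict with "color" (384x512x3 uint8, blue, green, red), "z_map" (384x512 float32, m along the optical axis (not along the pixel's ray), 0 where there is no reading), "fx", "fy", "cx", "cy" (pixels), "xyz" and "orientation" of the camera in the world; the wrist camera has in their place "mount" (4x4, takes a point from camera to tool coordinates, whose origin is the TCP and whose axes are the flange's). Camera axes: x right, y up, looking along -z (the intrinsics and any distortion apply to the point x, -y, -z); pixel columns grow to the right and rows downward; lengths in m; the calibration is good to about 2 mm. The wrist camera is an equidistant fisheye: a pixel r from the principal point sees the ray r / f radians off the axis. A picture is of the moment at which its call begins: read the wrist's pose just before it.
A pose or a line that the arm cannot do raises arm.PlanningError and nothing moves.
- arm.finish_job(): hands the job in; it is judged then, once.
The state is a dict: "time_s": time; "q": joint angles; "joint_vel": joint speeds; "effort": joint torques, N m; "position": TCP position; "tool_rot": TCP orientation; "wrist_force": force on the tool from outside, world axes, zero at the start; "ft_torque": the same for the moment, N m; "gripper_width": opening from 0.0 (shut) to 1.0 (fully open); "grip_force": force on a finger pad.
Only numpy, scipy, OpenCV 4.12 (cv2) and the standard library are available. Lean on these libraries where they do the work, as an engineer would, in place of code of your own. Each camera call takes 0.05 s, during which the arm holds its last target. There are 200 camera calls.

## Working session

There is one attempt and no reset: what is moved stays moved. The work goes in short steps, each a Python script; the robot and the scene stay as the last script left them, time stands still between calls to the robot, and variables do not carry over. Pictures are saved under pics/ and viewed, at most 12 in all, crops included, and the job is handed in when it is done.

```bash
mkdir -p pics; cat > h.py <<'E'
import numpy as np, cv2
from scipy.spatial.transform import Rotation as R
from rig import arm
def rot(q): return R.from_quat([q[1],q[2],q[3],q[0]])
def quat(r): x,y,z,w=r.as_quat(); return [w,x,y,z]
def cloud(c):
    z=c["z_map"]; v,u=np.mgrid[:384,:512]
    p=np.stack([(u-c["cx"])/c["fx"]*z,-(v-c["cy"])/c["fy"]*z,-z],-1)
    w=p.reshape(-1,3)@rot(c["orientation"]).as_matrix().T+np.array(c["xyz"])
    w[z.ravel()==0]=np.nan
    return w.reshape(384,512,3)
E
python3 - <<'E'
from h import *
import pickle
d={}
for n in("scene","top"):
    c=arm.capture(n); d[n]=c; print(n,{k:v for k,v in c.items() if k not in("color","z_map")},(c["z_map"]>0).mean())
pickle.dump(d,open("cap.pkl","wb"))
cv2.imwrite("pics/a.png",np.vstack([d["scene"]["color"],d["top"]["color"]])[:, :] if 0 else cv2.resize(np.hstack([d["scene"]["color"],d["top"]["color"]]),(800,300)))
cv2.imwrite("pics/s.png",cv2.resize(d["scene"]["color"],(800,600)));cv2.imwrite("pics/t.png",cv2.resize(d["top"]["color"],(800,600)))
E
```

```text
scene {'fx': 444.5105657598778, 'fy': 444.5105657598778, 'cx': 261.39210929080406, 'cy': 190.21666991027195, 'xyz': array([-0.0558202 , -0.10633585,  1.15637022]), 'orientation': array([ 0.73413326,  0.2241118 , -0.17776752, -0.6158092 ])} 0.9505259195963541
top {'fx': 469.96585225910746, 'fy': 469.96585225910746, 'cx': 257.5337932362496, 'cy': 186.843938178606, 'xyz': array([0.38636365, 0.02378657, 1.26054813]), 'orientation': array([-0.70007785, -0.0521208 ,  0.05699982,  0.70987707])} 0.96429443359375
```

View pics/s.png

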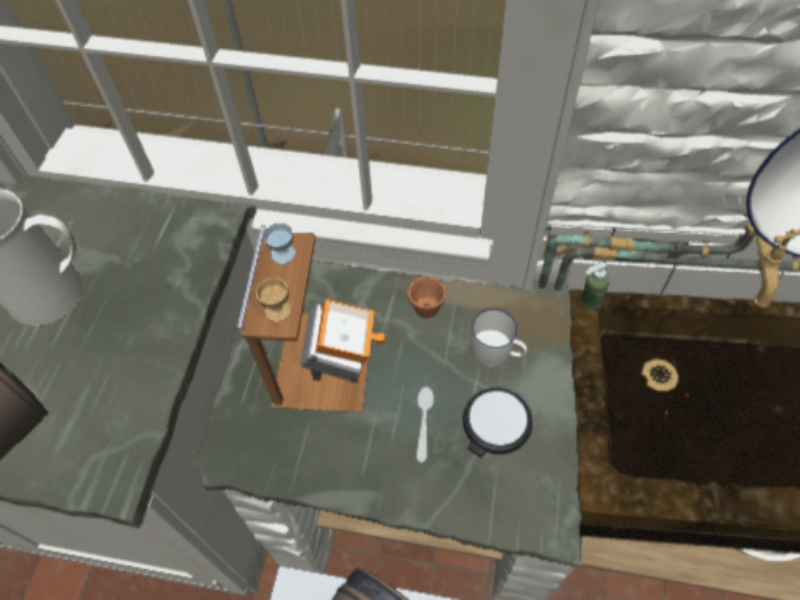

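View pics/t.png

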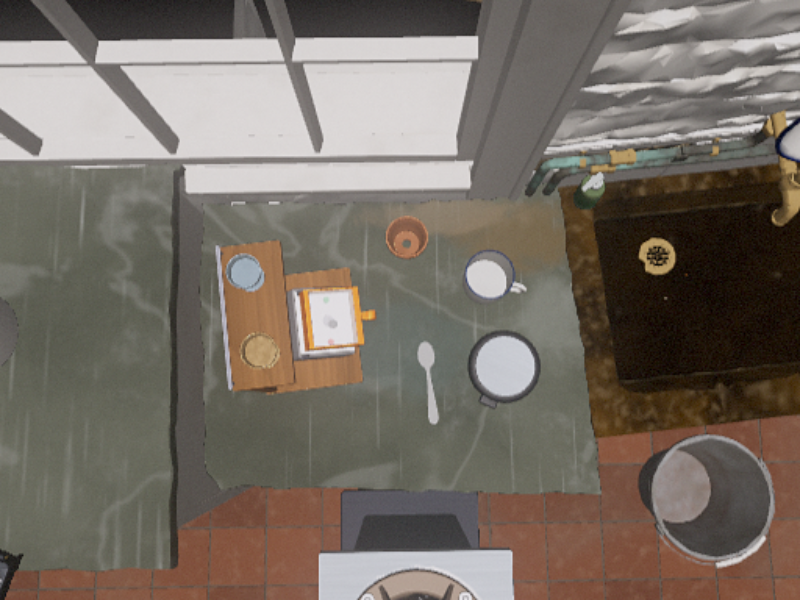

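The top view (800x600) shows the mug at (490,275) with its handle to the right, the warmer at (505,367), the stand on the left with its knob at (368,315), the pot at (407,237) and the spoon at (430,382). The guard is nearly shut.

```bash
python3 - <<'E'
from h import *
import pickle
from scipy.optimize import least_squares
d=pickle.load(open("cap.pkl","rb"))
def circ(p):
    s=least_squares(lambda a:np.hypot(p[:,0]-a[0],p[:,1]-a[1])-a[2],[*p[:,:2].mean(0),.05],loss='soft_l1',f_scale=.002);return s.x,np.abs(s.fun).mean()
for n in("top","scene"):
    c=d[n];W=cloud(c);P=W.reshape(-1,3);hsv=cv2.cvtColor(c["color"],cv2.COLOR_BGR2HSV).reshape(-1,3).astype(int)
    ij=np.array([(505,367),(490,275),(258,315)]) if n=="top" else np.array([(497,420),(490,345),(275,290)])
    g=[W[int(v/1.5625),int(u/1.5625)] for u,v in ij]; print(n,np.round(g,3))
    near=lambda q,r:np.hypot(P[:,0]-q[0],P[:,1]-q[1])<r
    # warmer plate
    m=near(g[0],.09)&(P[:,2]>.015)&(P[:,2]<.035)&(hsv[:,2]>150)
    img=np.zeros((384,512),np.uint8); img.ravel()[m]=255
    cs=max(cv2.findContours(img,0,1)[0],key=cv2.contourArea)[:,0]; print("plate",circ(np.array([W[v,u] for u,v in cs])),np.median(P[m,2]))
    m=near(g[1],.1)&(P[:,2]>.072)&(P[:,2]<.095); print("rim",circ(P[m]),m.sum(),np.percentile(P[m,2],[5,50,95]))
    cc=circ(P[m])[0]; r=np.hypot(P[:,0]-cc[0],P[:,1]-cc[1])
    m=(r>.047)&(r<.075)&(P[:,2]>.02)&(P[:,2]<.075)
    h=P[m][:,:2]-cc[:2]; print("handle",m.sum(),h.mean(0),np.degrees(np.arctan2(*h.mean(0)[::-1])))
    m=(P[:,2]>.24)&(P[:,2]<.275)&(np.hypot(P[:,0]-g[2][0],P[:,1]-g[2][1])<.2)
    print("shelf",cv2.minAreaRect(P[m][:,:2].astype(np.float32)),np.median(P[m,2]))
    m=(hsv[:,0]>8)&(hsv[:,0]<18)&(hsv[:,1]>200)&(hsv[:,2]>150)&near([.63,.07],.25)
    img[:]=0; img.ravel()[m]=255; o=P[m]; k=o[np.argsort(o[:,1])[:40]]; print("orange",m.sum(),o.min(0),o.max(0)); print(np.round(k[::5],3))
E
```

```text
top [[ 0.452 -0.157  0.021]
 [ 0.609 -0.137  0.007]
 [ 0.514  0.214  0.263]]
plate (array([ 0.45186293, -0.15579065,  0.04883414]), np.float64(0.0007077846579771991)) 0.024661919799569332
rim (array([ 0.5990401 , -0.12833991,  0.03964479]), np.float64(0.00118083366868368)) 114 [0.07294175 0.07932628 0.08350701]
handle 38 [-0.01976491 -0.05194906] -110.83017892893477
shelf ((0.5153539180755615, 0.2160063087940216), (0.20063632726669312, 0.08432114869356155), 6.4684014320373535) 0.26400920700737995Traceback (most recent call last):
  File "<stdin>", line 23, in <module>
    return umr_minimum(a, axis, None, out, keepdims, initial, where)
ValueError: zero-size array to reduction operation minimum which has no identity
```

```bash
cat >> h.py <<'E'
yaw=np.radians(96.47); X=np.array([np.cos(yaw),np.sin(yaw),0]); Y=np.array([-np.sin(yaw),np.cos(yaw),0]); Z=np.array([0,0,1.])
O=np.array([.5154,.2160,0])-.0875*X
S=np.stack([X,Y,Z],1)       # stand -> world
def st(p): return O+S@np.asarray(p,float)
E
python3 - <<'E'
from h import *
import pickle
d=pickle.load(open("cap.pkl","rb"))
print("origin",O,"hinge",st([.045,0,.115]),"shutknob",st([.045-.107*.866-.023*.5,0,.115-.107*.5+.023*.866]))
for n in("top","scene"):
    c=d[n];P=cloud(c).reshape(-1,3);hsv=cv2.cvtColor(c["color"],cv2.COLOR_BGR2HSV).reshape(-1,3).astype(int)
    Q=(P-O)@S
    m=(hsv[:,0]>5)&(hsv[:,0]<22)&(hsv[:,1]>180)&(hsv[:,2]>120)&(np.abs(Q[:,1])<.06)&(Q[:,0]<.044)&(Q[:,2]>.05)&(Q[:,0]>-.1)
    o=Q[m]; print(n,m.sum()); 
    if m.sum(): k=o[o[:,0]<o[:,0].min()+.014]; print("knob",k.min(0),k.max(0),k.mean(0)); print(o.min(0),o.max(0))
    s=(np.abs(Q[:,0]-.0875)<.03)&(Q[:,2]>.255)&(Q[:,2]<.27); print("shelf z",np.nanmedian(Q[s,2]),Q[s][:,1].min(),Q[s][:,1].max())
    s=(Q[:,2]>.25)&(Q[:,2]<.275)&(np.abs(Q[:,1])<.15)&(Q[:,0]<.15); print("sx",Q[s][:,0].min(),Q[s][:,0].max())
    cc=np.array([.599,-.1283]);r=np.hypot(*(P[:,:2]-cc).T); m=(r>.046)&(r<.075)&(P[:,2]>.02)&(P[:,2]<.082)&(P[:,1]<-.1)&(hsv[:,1]<60)&(hsv[:,2]>120)
    h=P[m][:,:2]-cc; print("handle",m.sum(),np.degrees(np.arctan2(*np.median(h,0)[::-1])),P[m].min(0),P[m].max(0))
    m=(r<.044)&(P[:,2]>.06)&(P[:,2]<.09); print("rim",P[m].min(0),P[m].max(0))
    s=(P[:,2]>.002)&(P[:,2]<.02)&(np.abs(P[:,0]-.48)<.12)&(np.abs(P[:,1]+.04)<.05); print("spoon",P[s].min(0),P[s].max(0))
print(d["top"]["color"][int(318/1.5625),int(368/1.5625)])
E
```

```text
origin [0.52525976 0.12905729 0.        ] hinge [0.52018903 0.17377068 0.115     ] shutknob [0.53192631 0.07027209 0.081418  ]
top 55
knob [-0.06873187 -0.00237541  0.10174784] [-0.05645519  0.00664464  0.10605714] [-0.06588604  0.00186724  0.10474368]
[-0.06873187 -0.04299156  0.10174784] [0.03143947 0.04638898 0.14923781]
shelf z 0.26408774925331713 -0.0997931997658195 0.10036380130295076
sx -0.7034540041103945 0.12967159388632005
handle 39 -110.79201688950975 [ 0.57416708 -0.18861385  0.02344763] [ 0.58451382 -0.17094512  0.07489356]
rim [ 0.55962302 -0.16996091  0.06003838] [ 0.639281   -0.08822533  0.08790802]
spoon [ 0.36168635 -0.08998334  0.00200443] [0.59773806 0.0098173  0.01458343]
scene 40
knob [-0.06778924  0.00062982  0.10005847] [-0.05417332  0.00864479  0.10649757] [-0.06248592  0.00532825  0.10355297]
[-0.06778924 -0.03668832  0.10005847] [0.03794509 0.04964379 0.14824353]
shelf z 0.2631699297446082 -0.09892990964154662 0.10293835437009731
sx -0.7434509204698948 0.1317177735452212
handle 39 -112.65849315623345 [ 0.57195137 -0.19013588  0.02022389] [ 0.58343426 -0.1715752   0.07091873]
rim [ 0.55693432 -0.16945432  0.06001041] [ 0.63898996 -0.08759457  0.08221864]
spoon [ 0.36143255 -0.08983918  0.00200081] [0.59945948 0.00965919 0.0182796 ]
[ 78 168 231]
```

```bash
cat >> h.py <<'E'
def ori(z,y):
    z=np.array(z,float);z/=np.linalg.norm(z);y=np.array(y,float);y-=z*(y@z);y/=np.linalg.norm(y)
    return quat(R.from_matrix(np.stack([np.cross(y,z),y,z],1)))
def best(p,z,y):
    q0=np.array(arm.get_state()["q"]);r=[]
    for s in(1,-1):
        o=ori(z,s*np.array(y)); q=arm.inverse_kinematics(list(p),o)
        if q is not None: r.append((np.abs(np.array(q)-q0).max(),o,q))
    return min(r,key=lambda t:t[0])[1:] if r else None
def say(t=""):
    s=arm.get_state(); print(t,round(s["time_s"],2),np.round(s["position"],4),"F",np.round(s["wrist_force"],1),"w",round(s["gripper_width"],3),"g",round(s["grip_force"],1),"q",np.round(s["q"],2))
E
python3 - <<'E'
from h import *
a=np.radians(68.3);e=np.array([np.cos(a),np.sin(a),0])
c=np.array([.599,-.1285,0]); w=np.array([.452,-.156,0])
g=c+.038*e; 
arm.movel([.202,.592,.42],feed=.3)
p,q=best(g+[0,0,.40],[0,0,-1],e); say("up"); print(q)
arm.move_pose(list(g+[0,0,.40]),p); say("over")
arm.grip(.42)
arm.movel(list(g+[0,0,.13]),p,feed=.3)
say("above")
s=arm.get_state();
cv2.imwrite("pics/w1.png",arm.capture("wrist")["color"])
hit=arm.movel(list(g+[0,0,.05]),p,feed=.1,max_force=6); say(hit)
E
```

```text
up 0.93 [0.2019 0.5917 0.4183] F [-0.   0.3 -1. ] w 1.0 g 0.0 q [ 1.14  0.37  1.23 -0.    1.55 -0.11]
[-2.57335600e-01  3.65622910e-01  1.27789236e+00 -4.44089210e-16
  1.49807739e+00 -1.44939548e+00]
over 3.75 [ 0.6132 -0.0925  0.4   ] F [ 0.6  1.  -0.4] w 1.001 g 0.0 q [-0.26  0.37  1.28  0.    1.5  -1.45]
above 5.83 [ 0.6137 -0.0934  0.1313] F [-0.6  0.4  0.6] w 0.42 g 0.0 q [-0.26  0.57  1.66  0.    0.91 -1.45]
False 6.83 [ 0.6134 -0.0933  0.0506] F [0.3 0.7 0.2] w 0.423 g 0.0 q [-0.26  0.68  1.71 -0.    0.75 -1.45]
```

View pics/w1.png

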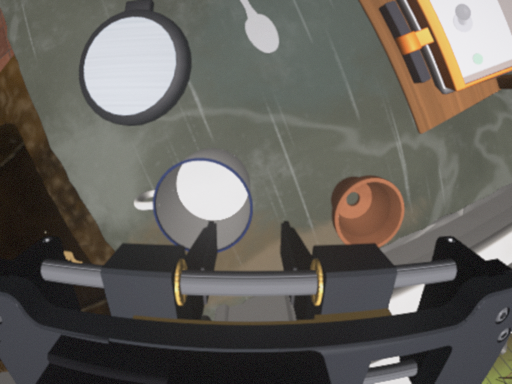

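The wrist view shows the mug's rim, centred near (203,205), straddled by the fingers at (210,240) and (290,240), with the handle directly opposite. I'll grip, carry and place.

```bash
python3 - <<'E'
from h import *
a=np.radians(68.3);e=np.array([np.cos(a),np.sin(a),0])
w=np.array([.452,-.156,0])+.038*e
arm.grip(0); say("grip")
p0=np.array(arm.get_state()["position"])
arm.movel(list(p0+[0,0,.07]),feed=.12); say("lift")
arm.movel([w[0],w[1],p0[2]+.07],feed=.15); arm.dwell(.3); say("over")
cv2.imwrite("pics/s2.png",arm.capture("scene")["color"][150:330,200:440].repeat(3,0).repeat(3,1))
hit=arm.movel([w[0],w[1],p0[2]+.0245+.006],feed=.1,max_force=6); say(hit)
hit=arm.movel([w[0],w[1],p0[2]+.0245-.006],feed=.015,max_force=2.5); say(hit)
E
```

```text
grip 7.53 [ 0.6134 -0.0935  0.0503] F [ 1.8 -1.9  2.6] w 0.027 g 30.0 q [-0.26  0.68  1.71 -0.    0.75 -1.45]
lift 8.27 [ 0.613  -0.0934  0.1196] F [ 0.8  0.6 -1. ] w 0.032 g 30.0 q [-0.26  0.59  1.67  0.    0.89 -1.45]
over 9.72 [ 0.4663 -0.1206  0.1202] F [ 0.3 -0.6 -1.7] w 0.034 g 30.0 q [-0.39  0.42  2.01  0.    0.71 -1.58]
False 10.31 [ 0.4662 -0.1207  0.0809] F [ 0.  -0.4 -0.5] w 0.026 g 30.0 q [-0.39  0.49  2.04  0.    0.61 -1.58]
True 10.8 [ 0.4661 -0.1207  0.075 ] F [-0.8 -0.7  3.6] w 0.034 g 30.0 q [-0.39  0.5   2.04  0.    0.6  -1.58]
```

View pics/s2.png

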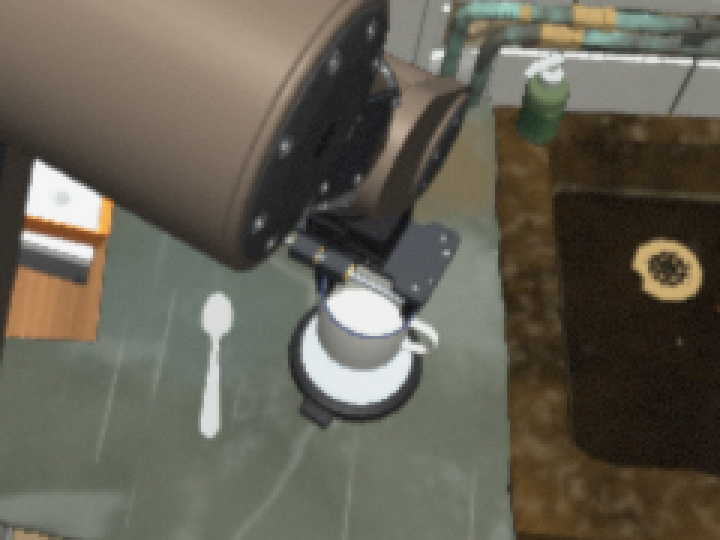

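The mug hangs upright over the plate, and contact came at the expected height. I'll release it, retreat, check it from above and test reachability for the guard.

```bash
cat >> h.py <<'E'
HP=arm.hold_point_z
def tdir(l): return S@[np.sin(l),0,-np.cos(l)]
PH0=np.arctan2(-(.107*.5-.023*.866),.107*.866+.023*.5)
def knob(a,r=.1094): return np.array([.045-r*np.cos(PH0+a),0,.115+r*np.sin(PH0+a)])
def face(s,y,n): return st([.045-.866*s-.5*n,y,.115-.5*s+.866*n])
E
python3 - <<'E'
from h import *
arm.grip(.36); say("rel")
p=np.array(arm.get_state()["position"])
arm.movel(list(p+[0,0,.06]),feed=.12); arm.movel(list(p+[0,0,.2]),feed=.3); say("up")
print(HP)
for l in(30,35,40,45):
    d=tdir(np.radians(l))
    for a in(0,.14,.8,1.55):
        t=st(knob(a))+d*.010
        b=best(t,d,Y); print(l,a,np.round(t,3),None if b is None else np.round(b[1],2))
# toggle
d=tdir(np.radians(38)); b=best(face(.045,.04,.012),d,Y); print("tog",b and np.round(b[1],2))
E
```

```text
rel 11.54 [ 0.4658 -0.1206  0.0749] F [-0.5 -0.4  0.1] w 0.362 g 0.0 q [-0.39  0.5   2.05  0.    0.6  -1.58]
up 12.81 [ 0.4655 -0.1205  0.274 ] F [ 0.2  0.  -1.1] w 0.361 g 0.0 q [-0.39  0.22  1.82  0.    1.11 -1.58]
0.0188
30 0 [0.531 0.075 0.073] [-0.23  0.63  1.9   0.64  0.91 -0.82]
30 0.14 [0.532 0.072 0.088] [-0.24  0.61  1.89  0.62  0.94 -0.8 ]
30 0.8 [0.531 0.083 0.158] [-0.22  0.5   1.85  0.57  1.06 -0.68]
30 1.55 [0.524 0.143 0.21 ] [-0.11  0.42  1.82  0.58  1.11 -0.54]
35 0 [0.531 0.076 0.073] [-0.26  0.66  1.9   0.7   0.97 -0.89]
35 0.14 [0.532 0.072 0.088] [-0.27  0.63  1.89  0.69  1.   -0.87]
35 0.8 [0.53  0.083 0.158] [-0.25  0.52  1.85  0.64  1.11 -0.75]
35 1.55 [0.524 0.144 0.21 ] [-0.14  0.44  1.83  0.65  1.15 -0.61]
40 0 [0.531 0.077 0.074] [-0.29  0.68  1.89  0.76  1.04 -0.96]
40 0.14 [0.532 0.073 0.089] [-0.3   0.66  1.88  0.74  1.06 -0.94]
40 0.8 [0.53  0.084 0.159] [-0.28  0.55  1.85  0.7   1.17 -0.82]
40 1.55 [0.523 0.145 0.211] [-0.17  0.46  1.83  0.73  1.19 -0.68]
45 0 [0.531 0.077 0.074] [-0.32  0.71  1.88  0.8   1.1  -1.02]
45 0.14 [0.532 0.074 0.089] [-0.33  0.69  1.87  0.79  1.13 -0.99]
45 0.8 [0.53  0.085 0.159] [-0.31  0.58  1.85  0.76  1.22 -0.88]
45 1.55 [0.523 0.145 0.211] [-0.2   0.48  1.84  0.79  1.24 -0.75]
tog [-0.21  0.58  2.01  0.78  0.97 -0.92]
```

```bash
cat >> h.py <<'E'
def wcloud():
    s=arm.get_state(); c=arm.capture("wrist"); v,u=np.mgrid[:384,:512]
    x,y=(u-c["cx"])/c["fx"],(v-c["cy"])/c["fy"]; r=np.hypot(x,y)+1e-9; z=c["z_map"].copy(); z[(r>1.3)]=0
    k=np.tan(np.minimum(r,1.3))/r*z
    p=np.stack([x*k,-y*k,-z,np.ones_like(z)],-1).reshape(-1,4)@np.array(c["mount"]).T
    w=p[:,:3]@rot(s["tool_rot"]).as_matrix().T+np.array(s["position"]); w[z.ravel()==0]=np.nan
    return c,(w-O)@S
E
python3 - <<'E'
from h import *
d=tdir(np.radians(35)); t=st(knob(.14))-d*.09
b=best(t,d,Y)
arm.move_pose(list(t),b[0]); arm.dwell(.2); say()
c,Q=wcloud(); cv2.imwrite("pics/w3.png",c["color"])
hsv=cv2.cvtColor(c["color"],cv2.COLOR_BGR2HSV).reshape(-1,3).astype(int)
m=(hsv[:,0]>5)&(hsv[:,0]<22)&(hsv[:,1]>180)&(hsv[:,2]>120)&(np.abs(Q[:,1])<.07)&(Q[:,0]<.05)&(Q[:,2]>.05)&(Q[:,0]>-.1)
o=Q[m]; k=o[o[:,0]<o[:,0].min()+.016]; print(m.sum(),len(k),"knob",np.percentile(k,2,axis=0),np.percentile(k,98,axis=0)); print(o.min(0),o.max(0))
T=arm.capture("top"); cv2.imwrite("pics/t3.png",T["color"]); P=cloud(T).reshape(-1,3)
s=(np.hypot(P[:,0]-.452,P[:,1]+.156)<.06)&(P[:,2]>.095)&(P[:,2]<.115);print("mug rim",s.sum(),P[s].min(0),P[s].max(0))
E
```

```text
13.78 [0.5381 0.0151 0.1709] F [-0.3 -0.5 -0.1] w 0.361 g 0.0 q [-0.36  0.53  1.79  0.58  1.2  -0.79]Traceback (most recent call last):
  File "<stdin>", line 8, in <module>
    return umr_minimum(a, axis, None, out, keepdims, initial, where)
ValueError: zero-size array to reduction operation minimum which has no identity
```

View pics/w3.png

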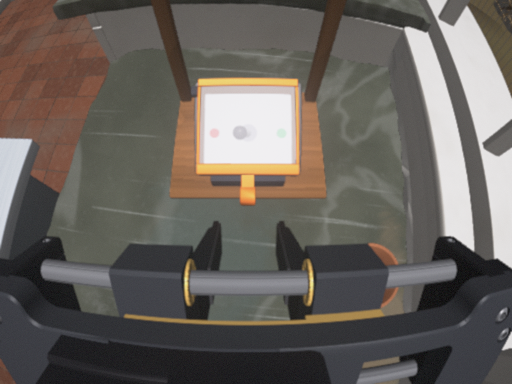

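The wrist view shows the guard slightly ajar. The knob at (248,193) is centred between the fingers at (215,245) and (283,245). The red dot is left (213,132) and the green dot right (281,132).

```bash
python3 - <<'E'
from h import *
c,Q=wcloud(); Q=Q.reshape(384,512,3)
print({k:c[k] for k in("fx","cx","cy")},np.round(c["mount"],3))
for u,v in((248,193),(248,183),(248,170),(240,132),(250,80),(300,190)): print(u,v,c["z_map"][v,u],np.round(Q[v,u],4),c["color"][v,u])
hsv=cv2.cvtColor(c["color"],cv2.COLOR_BGR2HSV).astype(int)
m=(hsv[...,0]>5)&(hsv[...,0]<22)&(hsv[...,1]>180)&(hsv[...,2]>150); m[:176]=0;m[206:]=0;m[:,:235]=0;m[:,262:]=0
print(m.sum(),np.nanmin(Q[m],0),np.nanmax(Q[m],0))
k=m.copy();k[:190]=0;print(np.nanpercentile(Q[k],[3,50,97],axis=0))
T=arm.capture("top"); P=cloud(T).reshape(-1,3)
s=(np.hypot(P[:,0]-.452,P[:,1]+.156)<.06)&(P[:,2]>.095)&(P[:,2]<.115);print("mug rim",s.sum(),s.any() and (P[s].min(0),P[s].max(0)))
E
```

```text
{'fx': 297.3186396354542, 'cx': 248.3675106757982, 'cy': 193.4512103938378} [[-0.002  0.962  0.274  0.077]
 [ 1.     0.002  0.001 -0.001]
 [ 0.     0.274 -0.962 -0.169]
 [ 0.     0.     0.     1.   ]]
248 193 0.26455596 [-0.0618  0.0012  0.1037] [ 97 190 238]
248 183 0.26787877 [-0.0522  0.0012  0.1035] [103 194 238]
248 170 0.2597346 [-0.0443  0.0012  0.1148] [107 192 239]
240 132 0.259282 [-0.0125  0.0083  0.1262] [212 208 211]
250 80 0.2560129 [ 0.0322 -0.0006  0.1451] [117 210 237]
300 190 0.3675781 [-0.0246 -0.0637  0.0076] [ 79 113 157]Traceback (most recent call last):
  File "<stdin>", line 7, in <module>
    res = np.fmin.reduce(a, axis=axis, out=out, **kwargs)
ValueError: zero-size array to reduction operation fmin which has no identity
```

```bash
cat >> h.py <<'E'
def kt(a,l,proj=.010,off=.001):
    d=tdir(l); return list(st(knob(a)+[0,off,0])+d*proj), d
E
python3 - <<'E'
from h import *
L=np.radians(35)
t,d=kt(.13,L)
s=arm.get_state(); q=list(s["tool_rot"])
print(arm.movel(t,q,feed=.1,max_force=8)); say("at")
arm.grip(0); say("grip")
for a in np.linspace(.13,1.6,11)[1:]:
    t,d=kt(a,L)
    h=arm.movel(t,q,feed=.1,max_force=25)
    if h: say("hit %.2f"%a); break
arm.dwell(.2); say("end")
cv2.imwrite("pics/s4.png",arm.capture("scene")["color"][120:300,100:340].repeat(3,0).repeat(3,1))
E
```

```text
False
at 15.04 [0.531  0.0721 0.0874] F [-0.3  0.2 -0.8] w 0.358 g 0.0 q [-0.27  0.63  1.89  0.69  0.99 -0.88]
grip 15.52 [0.5307 0.0723 0.0871] F [-1.1 -1.2  0.9] w 0.146 g 30.0 q [-0.27  0.63  1.89  0.69  0.99 -0.88]
end 18.8 [0.5222 0.1485 0.2118] F [-1.4 -3.   7.8] w 0.144 g 30.0 q [-0.13  0.43  1.83  0.66  1.14 -0.61]
```

View pics/s4.png

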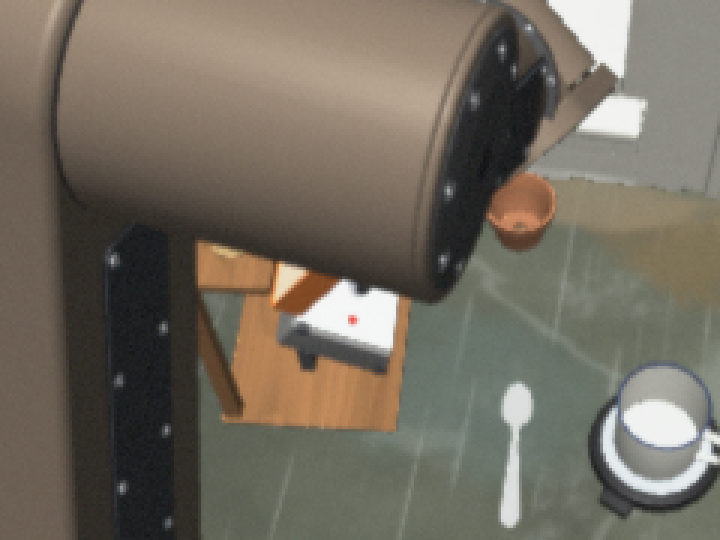

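The guard is up and the mug stands on the warmer at (655,430) in the crop. Next I'll release the knob, back off and look at the lever.

```bash
python3 - <<'E'
from h import *
arm.grip(.4)
p=np.array(arm.get_state()["position"]); arm.movel(list(p-tdir(np.radians(35))*.09),feed=.2); say("back")
d=tdir(np.radians(40)); t=face(.045,.045,.010)-d*.11
arm.grip(0)
b=best(t,d,Y); arm.move_pose(list(t),b[0]); arm.dwell(.2); say("pre")
c,Q=wcloud(); Q=Q.reshape(384,512,3); cv2.imwrite("pics/w5.png",c["color"])
n=((Q-[.045,0,.115])@np.array([-.5,0,.866])); sl=((Q-[.045,0,.115])@np.array([-.866,0,-.5]))
m=(n>.012)&(n<.04)&(np.abs(sl-.045)<.025)&(np.abs(Q[...,1])<.03); print(m.sum(), [(np.nanpercentile(x[m],[5,50,95])).round(4) for x in (sl,Q[...,1],n)])
f=(np.abs(sl-.045)<.03)&(np.abs(Q[...,1])<.04)&(np.abs(n)<.008); print("face n",np.median(n[f]))
k=(Q[...,2]>.17)&(Q[...,0]>-.03)&(Q[...,0]<.06)&(np.abs(Q[...,1])<.05)&(Q[...,2]<.24);print("guard n,s",k.sum(),k.any() and (np.percentile(n[k],95),np.percentile(sl[k],[5,50,95])))
E
```

```text
back 20.1 [0.5274 0.098  0.2849] F [ 0.3 -0.3 -0.1] w 0.401 g 0.0 q [-0.22  0.36  1.72  0.59  1.33 -0.56]
pre 21.64 [0.4892 0.0552 0.1867] F [-0.5  0.8 -0.1] w 0.005 g 0.0 q [-0.35  0.47  1.91  0.66  1.21 -0.85]
163 [array([0.0387, 0.044 , 0.0492]), array([0.0043, 0.0097, 0.0149]), array([0.0183, 0.0217, 0.0239])]
face n 0.0004147519965848438
guard n,s 5193 (np.float64(0.11421195017849381), array([-0.02803574, -0.01343371, -0.00024601]))
```

View pics/w5.png

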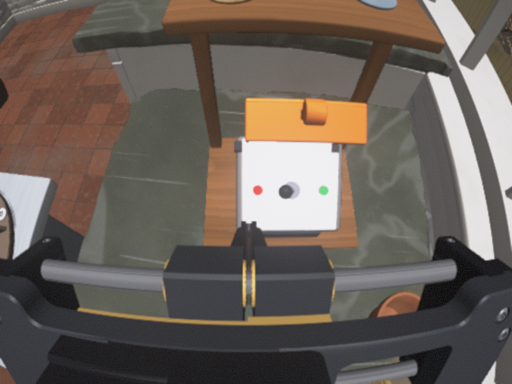

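The lever's ball at (286,191) sits by the red dot (258,190), the green dot is at (323,190), and the guard stands clear behind. The fingers hang left of the ball, so I'll go down and push right.

```bash
python3 - <<'E'
from h import *
q=list(arm.get_state()["tool_rot"]); d=tdir(np.radians(40))
print(arm.movel(list(face(.045,.045,.010)),q,feed=.12,max_force=6)); say("down")
print(arm.movel(list(face(.045,.02,.010)),q,feed=.06,max_force=6)); say()
print(arm.movel(list(face(.045,-.006,.010)),q,feed=.03,max_force=6)); say("push")
p=np.array(arm.get_state()["position"]); print("stand y",((p-O)@S)[1])
p=p+Y*.008; arm.movel(list(p),q,feed=.08)
arm.movel(list(p-d*.11),q,feed=.2); arm.dwell(.15)
c,Q=wcloud(); Q=Q.reshape(384,512,3); cv2.imwrite("pics/w6.png",c["color"])
n=((Q-[.045,0,.115])@np.array([-.5,0,.866])); sl=((Q-[.045,0,.115])@np.array([-.866,0,-.5]))
m=(n>.012)&(n<.04)&(np.abs(sl-.045)<.025)&(np.abs(Q[...,1])<.03); print(m.sum(), [(np.nanpercentile(x[m],[5,50,95])).round(4) for x in (sl,Q[...,1],n)]); say()
E
```

```text
False
down 22.76 [0.4807 0.1247 0.1015] F [ 0.1 -0.3  0.5] w 0.001 g 0.0 q [-0.23  0.59  2.02  0.81  0.99 -0.96]
True
 23.19 [0.5054 0.1275 0.1015] F [-2.1 -1.2  3.1] w 0.005 g 1.8 q [-0.21  0.61  1.96  0.8   1.01 -0.92]
True
push 23.48 [0.5057 0.1276 0.1012] F [-2.8 -3.7  3.3] w 0.002 g 2.0 q [-0.21  0.61  1.96  0.8   1.01 -0.92]
stand y 0.01957229878759718
171 [array([0.0383, 0.0437, 0.0495]), array([0.0021, 0.0079, 0.0133]), array([0.0192, 0.0224, 0.0248])]
 24.62 [0.5053 0.0571 0.1847] F [-0.1  0.7  0.2] w 0.003 g 0.0 q [-0.34  0.49  1.87  0.66  1.22 -0.83]
```

View pics/w6.png

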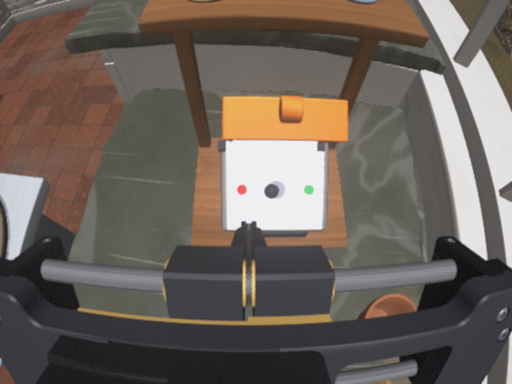

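The lever barely moved, with ball at y = +8 mm. The fingertip pressed along the face normal and tripped the force limit, so I'll repeat it with the tip higher and a higher limit.

```bash
python3 - <<'E'
from h import *
q=list(arm.get_state()["tool_rot"]); d=tdir(np.radians(40)); n0=.0155
print(arm.movel(list(face(.045,.032,n0)),q,feed=.12,max_force=6)); say("down")
for y in(.016,.010,.005,0.001):
    h=arm.movel(list(face(.045,y,n0)),q,feed=.05,max_force=12); say("%s %.3f"%(h,y))
    F=S.T@np.array(arm.get_state()["wrist_force"]); print("stand F",F.round(1))
    if h: break
p=np.array(arm.get_state()["position"]); print("stand y",((p-O)@S)[1])
p=p+Y*.008; arm.movel(list(p),q,feed=.08)
arm.movel(list(p-d*.10),q,feed=.2); arm.dwell(.15)
c,Q=wcloud(); Q=Q.reshape(384,512,3); cv2.imwrite("pics/w7.png",c["color"])
n=((Q-[.045,0,.115])@np.array([-.5,0,.866])); sl=((Q-[.045,0,.115])@np.array([-.866,0,-.5]))
m=(n>.012)&(n<.04)&(np.abs(sl-.045)<.025)&(np.abs(Q[...,1])<.03); print(m.sum(), [(np.nanpercentile(x[m],[5,50,95])).round(4) for x in (sl,Q[...,1],n)]); say()
E
```

```text
False
down 25.65 [0.494  0.1235 0.1063] F [-0.2  0.2 -0.2] w 0.004 g 0.0 q [-0.23  0.59  1.98  0.8   1.01 -0.93]
False 0.016 26.12 [0.5098 0.1255 0.1059] F [-0.   0.3 -0.2] w 0.002 g 0.0 q [-0.21  0.61  1.94  0.79  1.02 -0.9 ]
stand F [ 0.3 -0.  -0.2]
False 0.010 26.38 [0.5158 0.1263 0.1059] F [-0.7 -0.1  0.1] w 0.004 g 0.0 q [-0.21  0.61  1.93  0.79  1.03 -0.9 ]
stand F [-0.   0.7  0.1]
False 0.005 26.63 [0.5208 0.1268 0.1059] F [-0.9  0.2  0.8] w 0.001 g 0.0 q [-0.21  0.62  1.92  0.79  1.03 -0.89]
stand F [0.3 0.9 0.8]
False 0.001 26.88 [0.5223 0.1272 0.1057] F [-11.7  -5.7   4.9] w 0.004 g 6.2 q [-0.21  0.62  1.91  0.78  1.04 -0.88]
stand F [-4.4 12.3  4.9]
stand y 0.0031188085609265273
174 [array([0.0387, 0.0436, 0.0491]), array([-0.0121, -0.0064, -0.001 ]), array([0.0174, 0.0212, 0.0234])]
 28.01 [0.5212 0.0632 0.1815] F [-0.8 -0.3 -0.1] w 0.007 g 0.0 q [-0.32  0.51  1.84  0.67  1.22 -0.81]
```

```bash
python3 -c "
import cv2
a=cv2.imread('pics/w5.png')[150:230,225:345];b=cv2.imread('pics/w7.png')[150:230,200:320]
import numpy as np
cv2.imwrite('pics/cmp.png',cv2.resize(np.vstack([a,b]),None,fx=3.6,fy=3.6,interpolation=cv2.INTER_CUBIC))"
```

```text
(no output)
```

View pics/cmp.png

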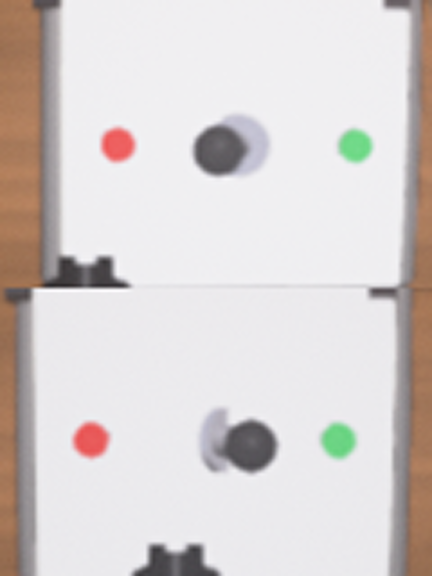

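The ball is symmetric about the centre: the offset is about -8.5 mm before and +8.5 mm after, allowing for parallax. It also ended hard on its stop, so the switch is fully on. Next is closing the guard.

```bash
python3 - <<'E'
from h import *
L=np.radians(35); t,d=kt(1.6,L); pre=np.array(t)-d*.09
arm.grip(.4)
b=best(pre,d,Y); arm.move_pose(list(pre),b[0]); q=b[0]; say("pre")
print(arm.movel(t,q,feed=.12,max_force=8)); say("at")
arm.grip(0); say("grip")
for a in np.linspace(1.6,0.0,12)[1:]:
    t,d=kt(a,L)
    h=arm.movel(t,q,feed=.1,max_force=25)
    if h: say("hit %.2f"%a); break
say("low")
h=arm.movel(kt(-.06,L)[0],q,feed=.03,max_force=15); say("press %s"%h)
arm.grip(.4); p=np.array(arm.get_state()["position"])
arm.movel(list(p-d*.10),q,feed=.2); arm.dwell(.15); say("back")
c,Q=wcloud(); cv2.imwrite("pics/w8.png",c["color"]); Q=Q.reshape(384,512,3)
hsv=cv2.cvtColor(c["color"],cv2.COLOR_BGR2HSV)
m=(np.abs(Q[...,0]+.06)<.013)&(np.abs(Q[...,1])<.008)&(Q[...,2]>.06)&(Q[...,2]<.13); print("knob",m.sum(),m.any() and np.percentile(Q[m],[2,50,98],axis=0))
E
```

```text
pre 29.34 [0.5276 0.0981 0.2861] F [-0.1 -0.1 -0.5] w 0.402 g 0.0 q [-0.22  0.36  1.72  0.59  1.34 -0.56]
False
at 30.24 [0.5223 0.1487 0.2121] F [0.4 0.1 0.1] w 0.399 g 0.0 q [-0.13  0.43  1.83  0.66  1.14 -0.61]
grip 30.77 [0.5221 0.1489 0.2121] F [ 0.5 -1.1  2.1] w 0.142 g 30.0 q [-0.13  0.43  1.83  0.66  1.14 -0.61]
low 34.16 [0.5303 0.0759 0.0735] F [-0.6 -2.3 -2.2] w 0.142 g 30.0 q [-0.26  0.66  1.9   0.7   0.97 -0.89]
press True 34.37 [0.5304 0.0765 0.0717] F [-3.3 -5.  10.1] w 0.148 g 30.0 q [-0.26  0.66  1.9   0.71  0.97 -0.9 ]
back 35.82 [0.536  0.0203 0.1513] F [-0.1 -0.7 -0.6] w 0.399 g 0.0 q [-0.35  0.55  1.81  0.59  1.16 -0.81]
knob 367 [[-0.06635801 -0.00492043  0.08091975]
 [-0.05805422  0.00121191  0.08840145]
 [-0.04742581  0.00736558  0.09121417]]
```

View pics/w8.png

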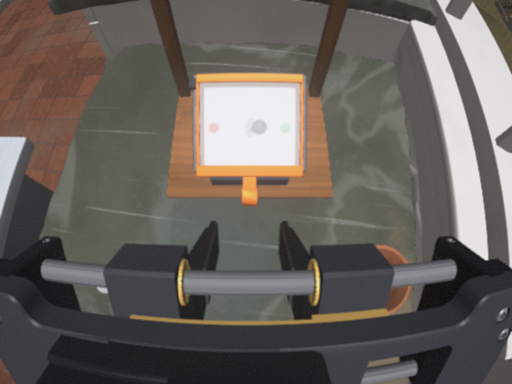

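The guard is shut: knob top at 0.0906 m against 0.0904 m expected, with the lever on the green side seen through the pane. One confirming push on the knob, then I'll move away and check the whole scene.

```bash
python3 - <<'E'
from h import *
L=np.radians(35); d=tdir(L); k=st(knob(0)+[0,.001,0]); q=list(arm.get_state()["tool_rot"])
arm.grip(0)
arm.movel(list(k-d*.022),q,feed=.12,max_force=8)
print(arm.movel(list(k+d*.0),q,feed=.03,max_force=10)); say("press")
print("depth",(np.array(arm.get_state()["position"])-k)@d)
arm.movel(list(k-d*.14),q,feed=.2)
p,_=best([.40,-.02,.40],[0,0,-1],Y); arm.move_pose([.40,-.02,.40],p); arm.dwell(.2); say("clear")
c=arm.capture("top"); P=cloud(c).reshape(-1,3)
s=(np.hypot(P[:,0]-.452,P[:,1]+.156)<.06)&(P[:,2]>.095)&(P[:,2]<.115)
from scipy.optimize import least_squares
print(s.sum(),least_squares(lambda a:np.hypot(P[s,0]-a[0],P[s,1]-a[1])-a[2],[.452,-.156,.04],loss='soft_l1',f_scale=.002).x if s.sum()>10 else "")
cv2.imwrite("pics/f.png",cv2.resize(arm.capture("scene")["color"],(800,600)))
E
```

```text
True
press 37.89 [0.5317 0.0657 0.0876] F [-3.  -6.7 12.2] w 0.004 g 6.6 q [-0.28  0.63  1.88  0.68  1.   -0.88]
depth -0.007693738936911579
clear 39.89 [ 0.4005 -0.0203  0.3986] F [ 0.6 -0.6  0.3] w 0.008 g 0.0 q [-0.22 -0.    1.75  0.    1.4  -0.33]
16 [ 0.45141944 -0.15559262  0.0399209 ]
```

View pics/f.png

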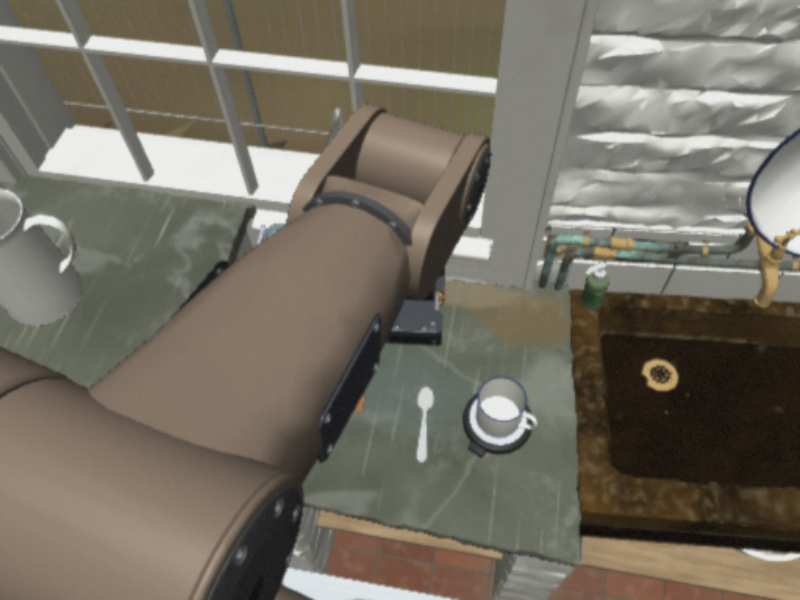

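The mug stands upright and centred on the plate at (500,415), its rim centre within 1 mm of the plate's. The spoon is where it was, and the press met a solid stop, so the guard is shut. Handing in.

```bash
python3 -c "
from rig import arm
print(arm.finish_job())"
```

```text
the job is handed in; nothing more can be done
None
```

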